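# Nest the cooking pans with their handles fanned

### The arm

A 6-joint arm with a two-finger parallel gripper is mounted at the origin on the work surface. World frame = base frame: x ahead of the robot, y to its left, z up, the work surface at z = 0. Lengths are in m, angles in rad, forces in N, time in s.
With the tool pointing down it reaches from about 0.325 to 0.775 m from the base axis. Payload 5.5 kg.
Tool frame: the origin (TCP) lies between the finger pads; the fingertips stand 8 mm ahead of it and the grasp point (between the pads) lies 11 mm behind it (tcp_to_tips is the distance from the TCP to the fingertips, in m); z points along the fingers, y is the direction in which the jaws open and shut (so a half turn about z gives the same grasp; the last joint's range is limited). The gripper opens to 88 mm and grips with 3 to 60 N. Pads are 20 mm wide; open, the fingers measure 115 mm over their backs; the gripper's body (75 mm by 178 mm) begins 61 mm behind the grasp point.
Start: joints at [-0.057, 0.091, 1.231, -0, 1.82, -0.057], TCP at [0.6, -0, 0.231] pointing down, gripper open.
Joint ranges: [-2.87, 2.87], [-0.86, 2.18], [0.17, 2.46], [-1.51, 4.65], [0.06, 2.69], [-2.65, 2.65]. Speed limits (rad/s): [2.57, 2.57, 3.01, 3.14, 3.14, 3.14].

### API

Orientations are given as a unit quaternion [w, x, y, z].
In Python, from bench import * gives the robot as it stands. Calls block until the motion is done:
- move_to(position, orientation): joint-space move of the TCP to a pose.
- move_l(position, speed=0.15, orientation=None): straight line of the TCP; orientation=None keeps the orientation; speed is the mean speed in m/s.
- movej(angles): joint-space move.
- gripper_open() and close(): open the fingers fully, or close them until they stop; the grip force is fixed at half the most.
- hold(seconds).
- inverse_kinematics(position, orientation): joint angles nearest the present ones, or None.
- state(): the state.
- get_image(name): name is "scene" or "side" or "wrist"; returns a dict with "frame" (480x640x3 uint8, blue, green, red), "depth" (480x640 float32, m along the optical axis (not along the pixel's ray), 0 where there is no reading), "camera_matrix" (3x3 intrinsics, pixels), "view" (4x4, takes a point from world to camera coordinates). Camera axes: x right, y up, looking along -z (the intrinsics and any distortion apply to the point x, -y, -z); pixel columns grow to the right and rows downward; lengths in m; the calibration is good to about 2 mm. A picture is of the moment at which its call begins.
A pose or a line that the arm cannot do raises IKError and nothing moves.
- job_done(): hands the job in, once; it reports no verdict.
The state is a dict: "time": time; "joint_pos": joint angles; "dq": joint speeds; "joint_torque": joint torques, N m; "ee_pos": TCP position; "ee_rot": TCP orientation; "ft_force": force on the tool from outside, world axes, zero at the start; "moment": the same for the moment, N m; "finger_gap": finger opening in m.
Only numpy, scipy, OpenCV 4.12 (cv2) and the standard library are available. Lean on these libraries where they do the work, as an engineer would, in place of code of your own. Each camera call takes 0.05 s, during which the arm holds its last target.

### The job

Nest the two smaller saucepans in the big pot on its crate: first the middle pan fully down and level in the pot, then the small one from the draining rack fully down and level in the middle pan. Fan the handles like a hand of cards: each pan's handle is turned about 45 degrees from the one below, both the same way round (either way). Set the pans down, do not drop them, leave the pot where it is, and do not disturb the other things on the table.

Things in the scene. Friction and masses are not known exactly. Their poses are not given: they have to be found in the camera images.
- pot_c (a point): Big steel pot, 160 outer diameter, 75 high, 0.7 kg, upright on the middle crate (top 80 above the table). Wall 3, floor 4 thick. Flat handle bar along its own -x, 14 wide, 12 high, underside 2 above rim level, reaching 185 from the axis, pointing within about 40 degrees of the robot. z: its axis, up. Point on the axis 37.5 above the underside.
- mid_c (a point): Middle steel pan, 124 outer diameter, 75 high, 0.24 kg; walls, handle (reaching 167), axes and this point as for the pot. Upright on the other low crate (top 80), left or right, handle pointing anywhere in the half turn facing the robot. Nested, its underside lies 4 above the pot's, its handle clears the pot's rim by 6; 10 to 15 of play sideways.
- small_c (a point): Small steel pan, 88 outer diameter, 75 high, 0.15 kg; walls, handle (reaching 154), axes and this point as for the pot. It lies on the sloping wooden rack, axis leaning 30 degrees towards the robot's side, handle pointing down the slope, held by two pins 20 high. Nested, its underside lies 4 above the middle pan's; 10 to 15 of play.
- mid_grip (a point): Point in the middle pan's handle bar (14 wide, 12 high): centre of its section, 112 from the pan's axis, 83 above the pan's underside, 45.5 above mid_c. Same axes as the pan. A bracket 18 wide joins bar to wall: 5 out from the wall, 20 down from the rim.
- small_grip (a point): Point in the small pan's handle bar (14 wide, 12 high): centre of its section, 112 from the pan's axis, 83 above the pan's underside, 45.5 above small_c. Same axes as the pan. Bracket as on the middle pan.
- jug: Bystander: green plastic jug, 104 diameter, 175 high with a handle at its +y side, at the back of the table. Origin under its centre.
- soap: Bystander: plain white plastic bottle, 60 diameter, 170 high, at the back of the table. Origin under its centre.
- plate: Bystander: wide white enamel plate, 240 diameter, 22 high, near the robot on its right. Origin under its centre.
- stirrer: Bystander: carved wooden stirrer lying on the table near the robot on its left, 290 long along its x axis. Origin under its middle, blade at +x.
- can: Bystander: plain metal can, 56 diameter, 85 high, standing between two of the crates or rack. Origin under its centre.
- cup: Bystander: white enamel cup, 60 diameter, 75 high, standing in the other gap. Origin under its centre.
- brush: Bystander: brush lying on the table near the robot, about 200 long along its x axis. Origin under its middle.
- spout (a point): Tip of the spout of a fixed steel standpipe with a chrome lever tap behind the crates, 205 above the table. The spout, 22 thick, rises to 261 and runs along this point's +x axis 85 to the upright pipe, 26 thick, 310 high with its lever. Obstacle only.
Mind the look-alikes: they are no part of the job. What is shaped like the part that bears small_c but blue is not meant.

How it is judged:
By the outcome, as a careful person would: the job done as asked, in the order asked, and still so for the second after the job is handed in, with the robot touching nothing.
It also fails if it takes over 64 s, if anything falls off the work surface, if the arm or the gripper's body presses on something with over 40 N, if the wrist force passes 120 N, or if a joint passes its speed limit or range.

## Working session

There is one attempt and no reset: what is moved stays moved. The work goes in short steps, each a Python script; the robot and the scene stay as the last script left them, time stands still between calls to the robot, and variables do not carry over. Pictures are saved under pics/ and viewed, and the job is handed in when it is done.

```bash
ls; mkdir -p pics; cat > h.py <<'E'
from bench import *
import numpy as np, cv2, pickle
def snap(n,tag):
    im=get_image(n); cv2.imwrite(f'pics/{tag}.png',im['frame']); pickle.dump(im,open(f'pics/{tag}.pkl','wb')); return im
def load(tag): return pickle.load(open(f'pics/{tag}.pkl','rb'))
def cloud(im):
    K=im['camera_matrix'];V=np.array(im['view']);d=im['depth']
    v,u=np.mgrid[0:480,0:640]
    x=(u-K[0][2])/K[0][0]*d; y=(v-K[1][2])/K[1][1]*d
    P=np.stack([x,-y,-d,np.ones_like(d)],-1)
    W=P@np.linalg.inv(V).T
    W=W[...,:3]; W[d<=0]=np.nan
    return W
E
python3 - <<'E'
from h import *
for n in ['scene','side','wrist']:
    im=snap(n,n+'0'); print(n,{k:(v.shape if hasattr(v,'shape') else v) for k,v in im.items() if k!='frame'}); print(np.array(im['camera_matrix']).round(1).tolist(), np.linalg.inv(im['view']).round(3).tolist(), (im['depth']>0).mean())
print(state())
E
```

```text
pics
scene {'depth': (480, 640), 'camera_matrix': (3, 3), 'view': (4, 4)}
[[593.2, 0.0, 308.1], [0.0, 593.2, 230.5], [0.0, 0.0, 1.0]] [[-0.273, -0.689, 0.672, 1.396], [0.962, -0.182, 0.205, 0.315], [-0.019, 0.702, 0.712, 1.071], [0.0, 0.0, 0.0, 1.0]] 0.995849609375
side {'depth': (480, 640), 'camera_matrix': (3, 3), 'view': (4, 4)}
[[540.1, 0.0, 312.3], [0.0, 540.1, 237.8], [0.0, 0.0, 1.0]] [[0.992, 0.089, -0.094, 0.39], [-0.129, 0.632, -0.764, -0.972], [-0.009, 0.77, 0.638, 1.02], [0.0, 0.0, 0.0, 1.0]] 0.9960319010416666
wrist {'depth': (480, 640), 'camera_matrix': (3, 3), 'view': (4, 4)}
[[414.2, 0.0, 323.1], [0.0, 414.2, 244.2], [0.0, 0.0, 1.0]] [[1.0, -0.0, 0.002, 0.6], [-0.0, 0.953, 0.302, 0.084], [-0.002, -0.302, 0.953, 0.384], [0.0, 0.0, 0.0, 1.0]] 0.9958821614583333
{'time': 0.15, 'joint_pos': array([-5.66872217e-02,  9.16847946e-02,  1.23159246e+00, -2.60667514e-05,
        1.81981347e+00, -5.66694451e-02]), 'dq': array([-0.00014532, -0.00112238, -0.0037244 , -0.00124843,  0.00052264,
        0.00138847]), 'joint_torque': array([ 1.35033202e-03, -4.47044814e+01, -4.06907630e+01,  6.99103042e-02,
        2.74600578e-02, -1.16549641e-04]), 'ee_pos': array([5.99785685e-01, 9.41438857e-06, 2.29776788e-01]), 'ee_rot': array([-5.50387910e-04,  7.07115132e-01,  7.07098033e-01, -5.08219078e-04]), 'ft_force': array([-0.8238118 , -0.58048965,  0.32571039]), 'moment': array([-0.00865729, -0.00449835,  0.01042243]), 'finger_gap': 0.08743957846433636}
```

View pics/scene0.png

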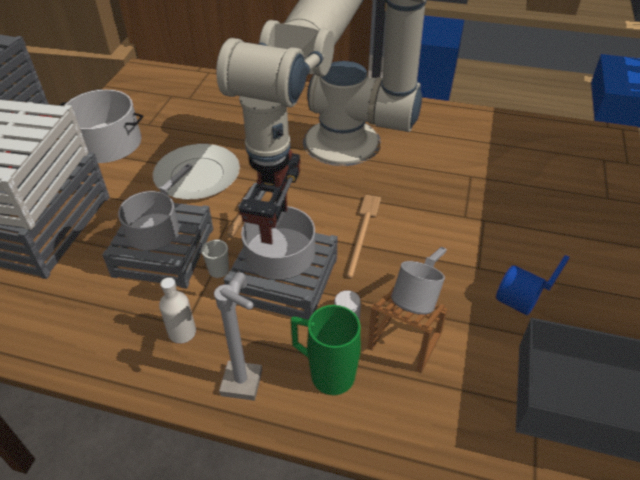

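View pics/side0.png

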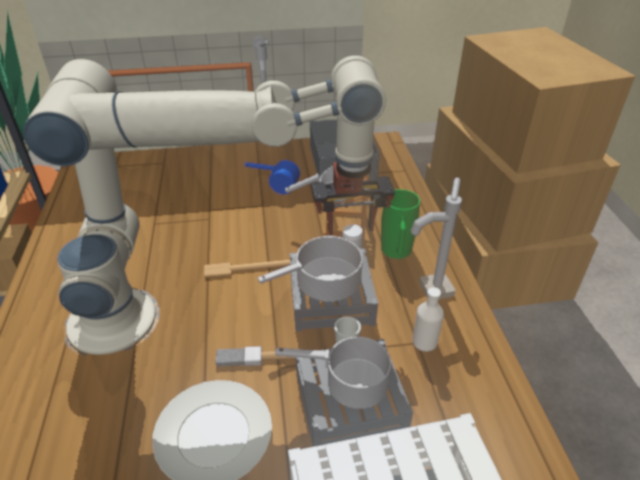

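View pics/wrist0.png

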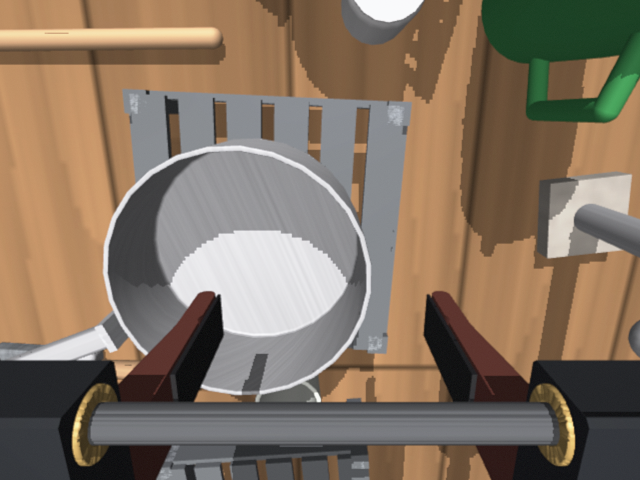

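Scene view: the pot sits at (279,245) and the middle pan at (148,222), on crates. The small pan is on the rack at (420,287), the spout at (232,290), and the blue decoy at (520,290). I'll get the geometry from depth next.

```bash
cat >> h.py <<'E'
from scipy.optimize import least_squares
def circ(p,r=None):
    if r is None:
        f=lambda q: np.hypot(p[:,0]-q[0],p[:,1]-q[1])-q[2]; x0=[*p.mean(0)[:2],.06]
    else:
        f=lambda q: np.hypot(p[:,0]-q[0],p[:,1]-q[1])-r; x0=p.mean(0)[:2]
    s=least_squares(f,x0,loss='soft_l1',f_scale=.002); return s.x, np.sqrt(np.mean(s.fun**2))
E
python3 - <<'E'
from h import *
for n in ['scene0','side0','wrist0']:
    W=cloud(load(n)); g=load(n)['frame']
    # table height
    m=(W[...,2]<.03)&(W[...,2]>-.03); print(n,'table z',np.nanmedian(W[m][:,2]))
    for zlo,zhi,nm in [(.148,.16,'rim'),(.158,.174,'bar')]:
        m=((W[...,2]>zlo)&(W[...,2]<zhi)&(W[...,0]>.3)&(W[...,0]<.8)&(abs(W[...,1])<.5)).astype(np.uint8)
        k,l,s,c=cv2.connectedComponentsWithStats(m,connectivity=8)
        for i in range(1,k):
            if s[i,4]>40:
                p=W[l==i]; print(nm,s[i].tolist(),p.mean(0).round(3),p.min(0).round(3),p.max(0).round(3))
E
```

```text
scene0 table z 0.0002992756461703827
rim [119, 191, 56, 41, 382] [ 0.56  -0.32   0.153] [ 0.494 -0.385  0.148] [ 0.623 -0.259  0.159]
rim [242, 206, 73, 55, 374] [0.571 0.005 0.153] [ 0.466 -0.091  0.148] [0.629 0.068 0.16 ]
rim [408, 264, 33, 16, 196] [0.581 0.309 0.154] [0.568 0.278 0.148] [0.6   0.343 0.16 ]
rim [394, 284, 47, 26, 294] [0.663 0.302 0.154] [0.622 0.259 0.148] [0.679 0.347 0.16 ]
rim [311, 310, 47, 18, 175] [0.739 0.16  0.154] [0.726 0.125 0.148] [0.77  0.208 0.16 ]
rim [294, 316, 15, 10, 74] [0.762 0.105 0.152] [0.753 0.086 0.148] [0.77  0.118 0.158]
bar [160, 163, 33, 31, 272] [ 0.456 -0.295  0.167] [ 0.396 -0.316  0.158] [ 0.504 -0.276  0.173]
bar [404, 255, 40, 25, 304] [0.576 0.311 0.165] [0.537 0.269 0.158] [0.604 0.348 0.174]
bar [161, 278, 15, 15, 169] [ 0.758 -0.171  0.168] [ 0.742 -0.188  0.158] [ 0.771 -0.158  0.174]
bar [396, 278, 47, 28, 381] [0.657 0.302 0.166] [0.621 0.26  0.158] [0.674 0.349 0.174]
bar [309, 305, 50, 22, 256] [0.739 0.16  0.167] [0.724 0.123 0.158] [0.784 0.209 0.174]
bar [351, 330, 10, 17, 57] [0.786 0.214 0.167] [0.768 0.207 0.158]
[... 766 characters left out ...]
74]
bar [258, 261, 45, 22, 307] [ 0.426 -0.064  0.167] [ 0.374 -0.087  0.158] [ 0.478 -0.035  0.174]
bar [427, 287, 14, 13, 131] [ 0.754 -0.178  0.169] [ 0.741 -0.19   0.158] [ 0.768 -0.161  0.173]
bar [275, 347, 55, 14, 442] [ 0.45  -0.301  0.168] [ 0.397 -0.319  0.158] [ 0.503 -0.279  0.174]
wrist0 table z 0.00041499103008496574
rim [594, 0, 46, 111, 1980] [0.753 0.114 0.152] [0.735 0.085 0.148] [0.766 0.138 0.16 ]
rim [104, 145, 267, 250, 6099] [ 0.542 -0.012  0.154] [ 0.466 -0.092  0.148] [0.628 0.067 0.16 ]
bar [610, 0, 30, 28, 467] [0.744 0.131 0.163] [0.738 0.124 0.158] [0.754 0.136 0.172]
bar [7, 316, 119, 44, 2225] [ 0.455 -0.047  0.167] [ 0.403 -0.062  0.158] [ 0.478 -0.032  0.171]
```

```bash
python3 - <<'E'
from h import *
for n in ['scene0','side0','wrist0']:
    W=cloud(load(n)); X,Y,Z=np.moveaxis(W,-1,0)
    for nm,c0,r in [('pot',(.547,-.012),.08),('mid',(.558,-.325),.062)]:
        d=np.hypot(X-c0[0],Y-c0[1])
        m=(Z>.1535)&(Z<.1575)&(d<r+.012)
        if m.sum()<20: continue
        q,e=circ(W[m][:,:2]); 
        m2=(Z>.162)&(Z<.175)&(np.hypot(X-q[0],Y-q[1])>r+.005)&(np.hypot(X-q[0],Y-q[1])<r+.12)&(X<q[0])
        p=W[m2]; 
        if len(p)<20: print(nm,n,q,e,m.sum());continue
        top=p[p[:,2]>np.percentile(p[:,2],50)-.002]
        mu=top[:,:2].mean(0);u=np.linalg.svd(top[:,:2]-mu)[2][0] if len(top)<5000 else 0
        u=u*np.sign(u@(mu-q[:2])); a=mu-q[:2]
        print(n,nm,q.round(4),round(e,4),m.sum(),'lineang',np.degrees(np.arctan2(u[1],u[0])).round(1),'cent ang',np.degrees(np.arctan2(a[1],a[0])).round(1),len(top),'ztop',np.percentile(p[:,2],[50,90]).round(4))
    m=(Z>.19)&(Z<.32)&(X>.6)&(X<.85)&(Y<.1)&(Y>-.15)
    p=W[m]
    for z in np.arange(.19,.32,.012):
        q=p[abs(p[:,2]-z)<.006]
        if len(q)>3: print('spout',n,round(z,3),len(q),q.min(0).round(3)[:2],q.max(0).round(3)[:2])
    m=(Z>.005)&(Z<.26)&(X>.42)&(X<.72)&(Y<.42)&(Y>.2)
    p=W[m]
    for x in np.arange(.44,.72,.02):
        q=p[abs(p[:,0]-x)<.01]
        if len(q)>3: print('rack',n,round(x,3),len(q),'z',q[:,2].min().round(3),q[:,2].max().round(3),'y',q[:,1].min().round(3),q[:,1].max().round(3))
E
```

```text
pot scene0 [ 0.54884686 -0.01096158  0.07795045] 0.0013792834985914986 169
scene0 mid [ 0.5603 -0.322   0.0602] 0.0015 140 lineang 166.0 cent ang 165.7 158 ztop [0.1681 0.171 ]
spout scene0 0.19 28 [ 0.836 -0.013] [0.85  0.008]
spout scene0 0.202 53 [ 0.832 -0.015] [0.85  0.009]
spout scene0 0.214 72 [ 0.752 -0.016] [0.85  0.009]
spout scene0 0.226 109 [ 0.645 -0.014] [0.85  0.013]
spout scene0 0.238 131 [ 0.645 -0.022] [0.85  0.013]
spout scene0 0.25 219 [ 0.644 -0.022] [0.85  0.014]
spout scene0 0.262 144 [ 0.646 -0.019] [0.85  0.013]
spout scene0 0.274 71 [ 0.648 -0.019] [0.85  0.013]
spout scene0 0.286 90 [ 0.82  -0.021] [0.85 0.01]
spout scene0 0.298 183 [ 0.673 -0.029] [0.85  0.033]
spout scene0 0.31 209 [ 0.6   -0.031] [0.85  0.037]
rack scene0 0.44 4 z 0.005 0.006 y 0.223 0.387
rack scene0 0.46 5 z 0.005 0.006 y 0.243 0.415
rack scene0 0.48 31 z 0.005 0.13 y 0.201 0.42
rack scene0 0.5 38 z 0.005 0.144 y 0.21 0.389
rack scene0 0.52 31 z 0.005 0.154 y 0.216 0.406
rack scene0 0.54 33 z 0.005 0.167 y 0.227 0.414
rack scene0 0.56 77 z 0.007 0.178 y 0.217 0.329
rack scene0 0.58 442
[... 1632 characters left out ...]
5 0.144 y 0.232 0.381
rack side0 0.68 204 z 0.005 0.152 y 0.217 0.38
rack side0 0.7 60 z 0.005 0.155 y 0.221 0.401
wrist0 pot [ 0.5486 -0.0122  0.0779] 0.001 4083 lineang -165.3 cent ang -159.5 1262 ztop [0.1688 0.1698]
spout wrist0 0.214 290 [ 0.742 -0.024] [ 0.748 -0.009]
spout wrist0 0.226 523 [ 0.643 -0.01 ] [0.652 0.012]
spout wrist0 0.238 750 [ 0.643 -0.01 ] [0.653 0.013]
spout wrist0 0.25 950 [ 0.643 -0.01 ] [0.654 0.013]
spout wrist0 0.262 1270 [ 0.643 -0.01 ] [0.655 0.013]
spout wrist0 0.274 1604 [ 0.643 -0.008] [0.657 0.013]
spout wrist0 0.286 1509 [ 0.643 -0.012] [0.657 0.013]
spout wrist0 0.298 830 [ 0.644 -0.012] [0.653 0.013]
spout wrist0 0.31 5670 [ 0.6   -0.002] [0.667 0.035]
```

```bash
python3 - <<'E'
from h import *
q=state()['ee_rot']
import time
for p,t in [((.52,.29,.33),'ws1'),((.52,-.31,.30),'wm1')]:
    print(inverse_kinematics(p,q)); t0=state()['time']; move_to(p,q); print(state()['time']-t0, state()['ee_pos']); snap('wrist',t)
E
```

```text
[4.51188494e-01 1.25787419e-01 1.01547618e+00 7.77529679e-04
 2.00165021e+00 4.51536942e-01]
1.2083000000000002 [0.52045937 0.28907478 0.32928818]
[-5.93333348e-01  1.34078440e-01  1.06083394e+00 -8.47151839e-04
  1.94795472e+00 -5.93620654e-01]
2.15 [ 0.52052105 -0.30908958  0.30018812]
```

View pictures.

View pics/ws1.png

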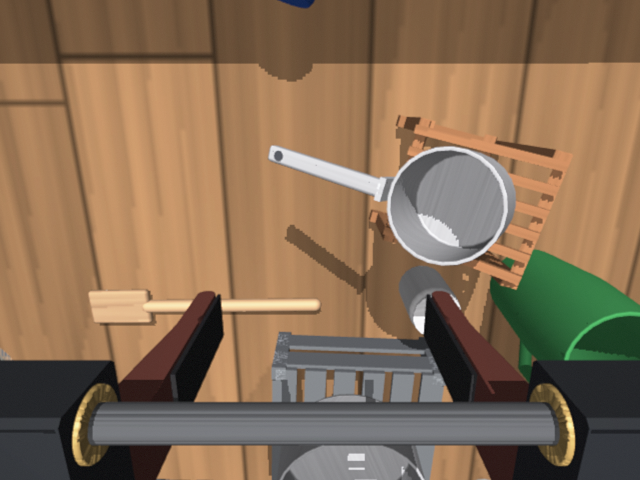

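View pics/wm1.png

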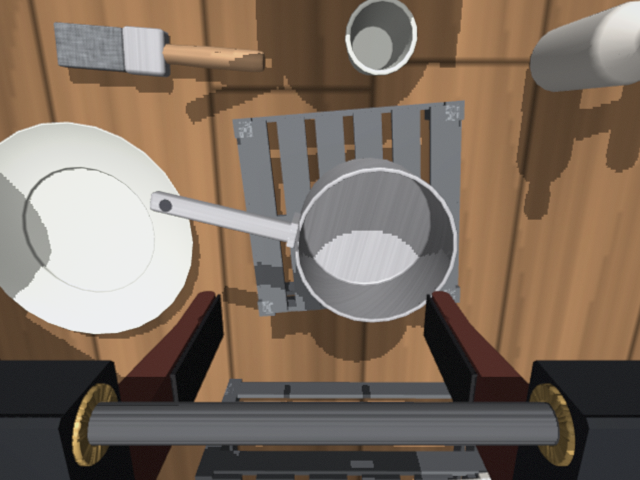

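The small pan in ws1 has its rim around (450,205) and its handle running to (275,155). In wm1 the middle pan's rim is around (378,243) and its handle end is at (160,203), well clear of the plate.

```bash
python3 - <<'E'
from h import *
W=cloud(load('wm1')); X,Y,Z=np.moveaxis(W,-1,0)
m=(Z>.1535)&(Z<.1575)&(np.hypot(X-.559,Y+.324)<.07)
q,e=circ(W[m][:,:2]);print('mid',q,e)
m=(Z>.164)&(Z<.176)&(X<.5)&(X>.35)&(Y<-.2)
p=W[m];print(len(p),np.percentile(p[:,2],[5,50,95]),p.min(0),p.max(0))
r=cv2.minAreaRect((p[:,:2]*1000).astype(np.float32));print(r)
vx,vy,x0,y0=cv2.fitLine(p[:,:2].astype(np.float32),cv2.DIST_HUBER,0,.01,.01).ravel();print(np.degrees(np.arctan2(vy,vx)),x0,y0)
c=np.array([x0,y0])-q[:2];print('cent ang',np.degrees(np.arctan2(c[1],c[0])), 'perp', c[0]*vy-c[1]*vx)
# small
W=cloud(load('ws1')); im=load('ws1')['frame']
X,Y,Z=np.moveaxis(W,-1,0)
hsv=cv2.cvtColor(im,cv2.COLOR_BGR2HSV)
g=(hsv[...,1]<40)
m=g&(X>.42)&(X<.72)&(Y>.2)&(Y<.42)&(Z>.08)
mm=m.astype(np.uint8)*255;cv2.imwrite('pics/ms.png',mm)
sub=m&(X<.55); p=W[sub]; k,l,s,c=cv2.connectedComponentsWithStats(sub.astype(np.uint8)); i=1+np.argmax(s[1:,4]); p=W[l==i]
print('bar',len(p),p.min(0),p.max(0))
# top plane
mu=np.median(p,0)
from numpy.linalg import svd
for _ in range(4):
    mu=p.mean(0);U,S,Vt=svd(p-mu,full_matrices=False);n=Vt[2]*np.sign(Vt[2][2]);d=(p-mu)@n;p=p[abs(d)<max(.0015,2*d.std())]
u=Vt[0]*np.sign(-Vt[0][0])
print('bar top n',n,'dir',u,'mu',mu,len(p),d.std(), 'tilt',np.degrees(np.arccos(n[2])))
t=(p-mu)@u;print('extent',t.min(),t.max(),'end',mu+u*t.max(), 'width',np.ptp((p-mu)@np.cross(n,u)))
np.save('pics/bar.npy',np.array([mu,u,n,mu+u*t.max()]))
# pan rim: points farthest along n
P=W[m]; h=(P-mu)@n; print('hist h',np.histogram(h,np.arange(-.1,.02,.005)))
E
```

```text
mid [ 0.55998008 -0.323721    0.06004352] 0.0009598577767193451
2924 [0.16633271 0.16900606 0.17029593] [ 0.39777651 -0.31773877  0.16401704] [ 0.49998298 -0.27812051  0.17192253]
((449.08782958984375, -297.7835388183594), (18.358057022094727, 104.86306762695312), 77.40165710449219)
-14.049923 0.4495646 -0.29594463
cent ang 165.87954179732316 perp -0.00014016199530451218
bar 29100 [0.44729092 0.28102399 0.32301741] [0.54997454 0.32428152 0.42736639]
bar top n [-0.05937397 -0.93617539  0.34648286] dir [-0.99498913  0.02753023 -0.09611824] mu [0.49794524 0.31657158 0.41543812] 24694 0.0029989634433955333 tilt 69.72765843528002
extent -0.05223708475852059 0.05177589505811101 end [0.44642878 0.31799699 0.41046151] width 0.10930985498821079
hist h (array([ 1156,  1078,   945,   827,   696,   712,   659,   610,   537,
         467,   422,   392,   238,     6,     0,     5,   109,  2843,
        5354, 16656, 13655,  3761,  1483]), array([-1.00000000e-01, -9.50000000e-02, -9.00000000e-02, -8.50000000e-02,
       -8.00000000e-02, -7.50000000e-02, -7.00000000e-02, -6.50000000e-02,
       -6.00000000e-02, -5.50000000e-02, -5.00000000e-02, -4.50000000e-02,
       -4.00000000e-02, -3.50000000e-02, -3.00000000e-02, -2.50000000e-02,
       -2.00000000e-02, -1.50000000e-02, -1.00000000e-02, -5.00000000e-03,
        8.32667268e-17,  5.00000000e-03,  1.00000000e-02,  1.50000000e-02]))
```

View pics/ms.png

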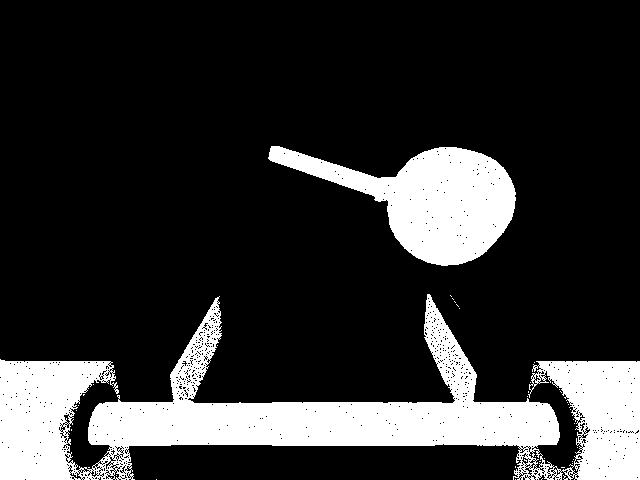

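```bash
python3 - <<'E'
from h import *
from numpy.linalg import svd
for tag in ['ws1','scene0','side0']:
    W=cloud(load(tag)); im=load(tag)['frame']
    X,Y,Z=np.moveaxis(W,-1,0)
    hsv=cv2.cvtColor(im,cv2.COLOR_BGR2HSV)
    m=(hsv[...,1]<60)&(X>.42)&(X<.72)&(Y>.2)&(Y<.42)&(Z>.08)&(Z<.23)
    sub=m&(X<.555)&(Z>.11); k,l,s,c=cv2.connectedComponentsWithStats(sub.astype(np.uint8)); i=1+np.argmax(s[1:,4]); p=W[l==i]
    print(tag,'bar',len(p))
    vx=cv2.fitLine(p.astype(np.float32),cv2.DIST_HUBER,0,.01,.01).ravel(); print('line',vx)
    if tag!='ws1': continue
    for _ in range(6):
        mu=p.mean(0);Vt=svd(p-mu,full_matrices=False)[2];n=Vt[2]*np.sign(Vt[2][2]);d=(p-mu)@n;p=p[abs(d)<max(.0015,2*d.std())]
    u=Vt[0]*np.sign(-Vt[0][0])
    t=(p-mu)@u
    print('n',n,'u',u,'mu',mu,len(p),d.std(),'tilt',np.degrees(np.arccos(n[2])),'slope',np.degrees(np.arcsin(-u[2])),'az',np.degrees(np.arctan2(u[1],u[0])))
    print('ext',t.min(),t.max(),'end',mu+u*t.max(),'width',np.ptp((p-mu)@np.cross(n,u)))
    az=np.arctan2(u[1],u[0])
    s,c=np.sin(np.pi/6),np.cos(np.pi/6)
    n2=np.array([s*np.cos(az),s*np.sin(az),c]); u2=np.array([c*np.cos(az),c*np.sin(az),-s]); w=np.cross(n2,u2)
    P=W[m]; L=np.c_[(P-mu)@u2,(P-mu)@w,(P-mu)@n2]
    r=L[(L[:,2]<-.012)&(L[:,2]>-.0155)&(L[:,0]<-.05)]
    q,e=circ(r[:,:2]);print('rim circle in pan axes rel bar mu',q,e,len(r), 'bar end from axis',t.max()-q[0])
    for lo in np.arange(-.02,-.008,.001): print(round(lo,3),((L[:,2]>lo)&(L[:,2]<lo+.001)&(L[:,0]<-.06)).sum(),end=' ')
    ax=mu+u2*q[0]+w*q[1]
    g=ax+u2*.112+n2*-.006
    print('\ngrip',g,'az',np.degrees(az),'center rim',ax-n2*.014,'underside',ax-n2*.089)
E
```

```text
ws1 bar 1861
line [ 0.8395361  -0.21778183  0.4977452   0.5168547   0.3302288   0.14544412]
n [-0.47855013  0.13666013  0.86736024] u [-0.84043119  0.21479008 -0.49753456] mu [0.51669239 0.32973977 0.14587285] 1588 0.0006741298480806285 tilt 29.846683733552357 slope 29.837021360551468 az 165.6637185745846
ext -0.046736286165252806 0.052314605063070015 end [0.47272556 0.34097643 0.11984453] width 0.013444984911849051
rim circle in pan axes rel bar mu [-0.10099224 -0.000329    0.04216636] 0.0009155565499635794 1474 bar end from axis 0.15330684402154418
-0.02 62 -0.019 83 -0.018 71 -0.017 91 -0.016 253 -0.015 685 -0.014 450 -0.013 53 -0.012 2 -0.011 0 -0.01 0 -0.009 0 
grip [0.51044429 0.33167618 0.13517282] az 165.6637185745846 center rim [0.60829407 0.30666859 0.18424462] underside [0.64462629 0.29738312 0.11929271]
scene0 bar 103
line [ 0.8425404  -0.21171546  0.49527994  0.5173536   0.33161134  0.14586744]
side0 bar 157
line [ 0.83066565 -0.23310994  0.5056228   0.5152433   0.32435098  0.14351502]
```

Geometry is consistent: the fits come out within 1 mm and 30° tilt on the small pan. Next I'll check reachability of all key poses, then grasp the middle pan.

```bash
cat >> h.py <<'E'
from scipy.spatial.transform import Rotation as R
POT=np.array([.5482,-.0127]); PHI=201.0
def tool(u,n):  # tool x = outward handle u, z=-n ; -> quat wxyz
    z=-np.array(n,float); x=np.array(u,float); y=np.cross(z,x)
    q=R.from_matrix(np.c_[x,y,z]).as_quat(); return q[[3,0,1,2]]
def up(phi): a=np.radians(phi); return np.array([np.cos(a),np.sin(a),0])
Z=np.array([0,0,1.])
def frames(center,zbar,phi):  # level pan: axis xy, bar centre z, handle phi -> TCP pos, quat
    g=np.r_[center,zbar]+.112*up(phi); return g-.011*Z, tool(up(phi),Z)
MID=np.array([.5600,-.3237]); MPHI=165.9
SG=np.array([.5104,.3317,.1352]); SAZ=165.66
su=np.r_[np.cos(np.pi/6)*up(SAZ)[:2],-.5]; sn=np.r_[.5*up(SAZ)[:2],np.cos(np.pi/6)]
E
python3 - <<'E'
from h import *
W=cloud(load('side0')); X,Y,Zz=np.moveaxis(W,-1,0)
for tag in ['side0','wrist0']:
    W=cloud(load(tag)); X,Y,Zz=np.moveaxis(W,-1,0); rr=np.hypot(X-POT[0],Y-POT[1])
    m=(Zz>.164)&(Zz<.175)&(rr>.09)&(rr<.19)&(X<.5)&(Y>-.12)&(Y<.03)
    k,l,s,c=cv2.connectedComponentsWithStats(m.astype(np.uint8)); p=W[l==1+np.argmax(s[1:,4])]
    v=cv2.fitLine(p[:,:2].astype(np.float32),cv2.DIST_HUBER,0,.01,.01).ravel(); a=v[2:]-POT
    print(tag,len(p),np.degrees(np.arctan2(v[1],v[0])),np.degrees(np.arctan2(a[1],a[0])),p.min(0),p.max(0))
def t(nm,p,q): print(nm,np.round(p,3),inverse_kinematics(p,q))
t('mg',*frames(MID,.163,MPHI)); 
for s in (-45,45):
    t('mp',*frames(POT,.167,PHI+s)); t('mpu',*frames(POT,.27,PHI+s));t('sp',*frames(POT,.171,PHI+2*s));t('spu',*frames(POT,.29,PHI+2*s))
t('sg',SG-.011*sn,tool(su,sn)); t('sgu',SG+.06*sn,tool(su,sn)); t('slevel',*frames(np.array([.62,.30]),.30,SAZ))
t('sg2',SG-.011*sn,tool(-su,sn)); t('sgu2',SG+.06*sn,tool(-su,sn))
E
```

```text
side0 225 21.614027 -157.56013521543252 [ 0.3745438  -0.08654517  0.16404212] [ 0.46657595 -0.04169683  0.17397652]
wrist0 1226 13.558021 -160.05506291259758 [ 0.41090222 -0.05857645  0.16405801] [ 0.46626554 -0.03902883  0.17102204]
mg [ 0.451 -0.296  0.152] [-6.44071664e-01 -7.19956020e-02  1.53365378e+00 -4.44089210e-16
  1.67993447e+00 -1.96877657e+00]
mp [0.446 0.033 0.156] [-2.56929713e-03 -3.30496604e-01  1.75118821e+00 -4.44089210e-16
  1.72090105e+00 -1.15448660e+00]
mpu [0.446 0.033 0.259] [-2.56929713e-03 -3.11238092e-01  1.55357241e+00 -4.44089210e-16
  1.89925834e+00 -1.15448660e+00]
sp [0.508 0.092 0.16 ] [ 1.12973120e-01 -1.37619529e-01  1.58062577e+00 -4.44089210e-16
  1.69858641e+00 -2.53546023e-01]
spu [0.508 0.092 0.279] [ 1.12973120e-01 -1.18253133e-01  1.35218630e+00 -4.44089210e-16
  1.90765949e+00 -2.53546023e-01]
mp [ 0.503 -0.115  0.156] None
mpu [ 0.503 -0.115  0.259] None
sp [ 0.588 -0.117  0.16 ] [-2.53436870e-01  8.79961459e-02  1.35868542e+00 -4.44089210e-16
  1.69491108e+00  2.52163664e+00]
spu [ 0.588 -0.117  0.279] [-2.53436870e-01  1.06824041e-01  1.12796436e+00 -4.44089210e-16
  1.90680425e+00  2.52163664e+00]
sg [0.516 0.33  0.126] [ 0.74961834 -0.12535672  1.7117342  -0.45418281  1.28319367 -0.50048543]
sgu [0.481 0.339 0.187] [ 0.81023326 -0.19254727  1.6624262  -0.457483    1.41443924 -0.49726991]
slevel [0.511 0.328 0.289] [ 5.13850862e-01  1.32633344e-01  1.08218463e+00 -4.44089210e-16
  1.92677468e+00 -8.06665250e-01]
sg2 [0.516 0.33  0.126] [ 0.74961834 -0.12535672  1.7117342  -0.45418281  1.28319367  2.64110722]
sgu2 [0.481 0.339 0.187] [ 0.81023326 -0.19254727  1.6624262  -0.457483    1.41443924  2.64432275]
```

```bash
sed -i 's/PHI=201.0/PHI=201.3/' h.py; python3 - <<'E'
from h import *
p,q=frames(MID,.163,MPHI)
t0=state()['time']
move_to(p+.07*Z,q); move_l(p,.12)
print(state()['time'],state()['ee_pos']-p,state()['ft_force'])
close(); s=state(); print(s['time'],s['finger_gap'],s['ft_force'])
move_l(p+.03*Z,.06); hold(.2)
s=state(); print(s['time'],s['finger_gap'],s['ft_force'],s['moment'])
for n in ['wrist','side','scene']: snap(n,n+'_m1')
E
```

```text
5.5833 [ 0.00026293 -0.00019632  0.00079601] [-0.15656175 -0.32766993 -0.52547052]
6.7083 0.013393792227671333 [-0.38681531 -1.00176831 -0.08422129]
7.5583 0.013648944082952134 [-1.32400387  0.17628469 -2.36610532] [ 0.10286542  0.19390973 -0.01139271]
```

```bash
cat >> h.py <<'E'
def pancheck(tag,phi,c0,zr,R0,rr):
    "rim plane + circle; c0 approx centre, zr approx rim height, R0 outer radius"
    W=cloud(load(tag)); X,Y,Q=np.moveaxis(W,-1,0); d=np.hypot(X-c0[0],Y-c0[1])
    # topmost points per azimuth near wall
    m=(d>R0-.012)&(d<R0+.008)&(abs(Q-zr)<.02)
    p=W[m]; a=np.degrees(np.arctan2(p[:,1]-c0[1],p[:,0]-c0[0]))
    out=[]
    for lo in range(-180,180,15):
        if abs((lo+7-phi+180)%360-180)<25: continue
        k=p[(a>=lo)&(a<lo+15)]
        if len(k)>8:
            z=np.percentile(k[:,2],97); out.append(np.r_[np.median(k[k[:,2]>z-.003],0)[:2],z])
    o=np.array(out)
    if len(o)<5: print(tag,'few',len(o)); return
    A=np.c_[o[:,:2]-c0,np.ones(len(o))]; f=lambda x:A@x-o[:,2]
    s=least_squares(f,[0,0,zr],loss='soft_l1',f_scale=.001).x
    h=(X-c0[0])*s[0]+(Y-c0[1])*s[1]+s[2]
    m2=m&(abs(Q-h)<.002); q,e=circ(W[m2][:,:2])
    u=up(phi)[:2]; v=np.array([-u[1],u[0]])
    print(tag,len(o),'tilt along handle deg',np.degrees(s[:2]@u).round(2),'across',np.degrees(s[:2]@v).round(2),'rim z',s[2].round(4),'centre',q.round(4),round(e,4),m2.sum())
E
python3 - <<'E'
from h import *
for t in ['wrist_m1','side_m1','scene_m1']: pancheck(t,MPHI,MID,.185,.062,0)
E
```

```text
wrist_m1 few 0
side_m1 20 tilt along handle deg 4.64 across 0.3 rim z 0.1768 centre [ 0.5575 -0.3249  0.06  ] 0.0013 161
scene_m1 18 tilt along handle deg 4.8 across -0.43 rim z 0.1762 centre [ 0.5585 -0.3205  0.0603] 0.0021 111
```

View pics/side_m1.png

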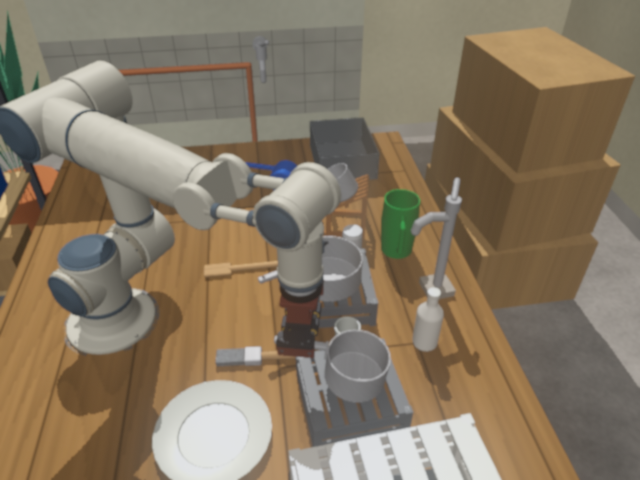

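View pics/wrist_m1.png

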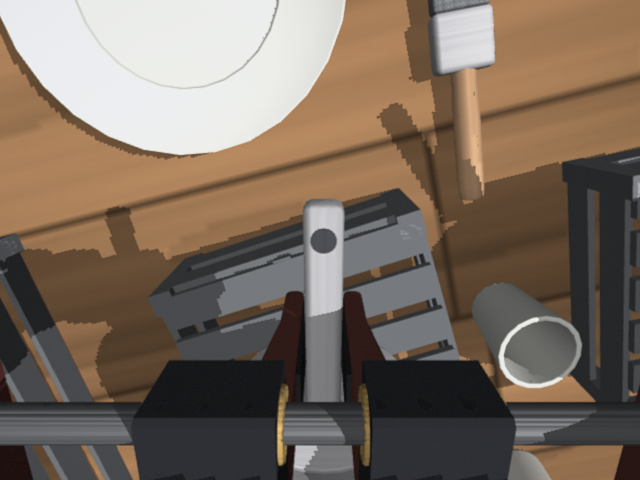

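The middle pan is held but drooped about 4.7° about the jaw axis (side_m1 pan at (357,365)). I'll tilt the tool to level it, carry it over the pot and re-measure.

```bash
cat >> h.py <<'E'
def framest(center,zbar,phi,delta,radial=.112):
    "level pan whose handle droops delta deg in the jaws"
    d=np.radians(delta); u=up(phi); x=np.cos(d)*u-np.sin(d)*Z; n=np.cos(d)*Z+np.sin(d)*u
    g=np.r_[center,zbar]+radial*u; return g-.011*n, tool(x,n)
E
python3 - <<'E'
from h import *
D=4.7
p,q=framest(MID,.28,MPHI,D); move_l(p,.12,q)
p,q=framest(POT,.28,PHI-45,D); move_l(p,.15,q); hold(.3)
s=state(); print(s['time'],s['ee_pos']-p,s['finger_gap'],s['ft_force'],s['moment'])
for n in ['side','scene','wrist']: snap(n,n+'_m2')
for t in ['side_m2','scene_m2']: pancheck(t,PHI-45,POT,.272,.062,0)
E
```

```text
11.225 [ 9.23930083e-06 -1.72020909e-04 -1.44177725e-05] 0.01362148688778049 [ 0.01485938 -0.91434845 -2.84503021] [ 0.15910616  0.20635004 -0.00279113]
side_m2 21 tilt along handle deg 0.25 across -0.09 rim z 0.2734 centre [ 0.547  -0.0151  0.0603] 0.0016 131
scene_m2 21 tilt along handle deg -0.07 across 0.31 rim z 0.2723 centre [ 0.5479 -0.0109  0.0603] 0.0015 163
```

View pics/side_m2.png

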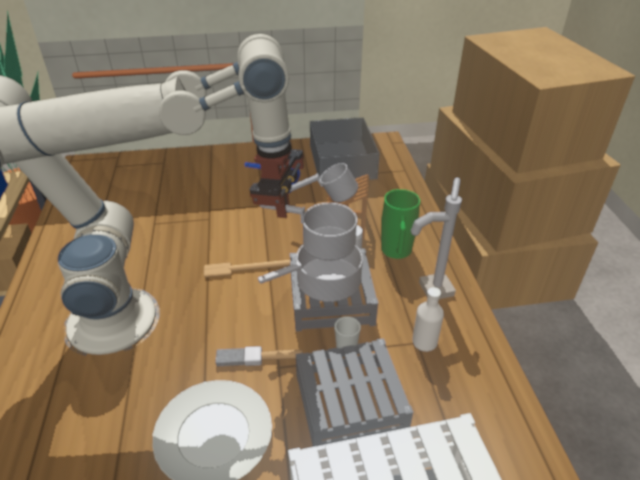

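View pics/wrist_m2.png

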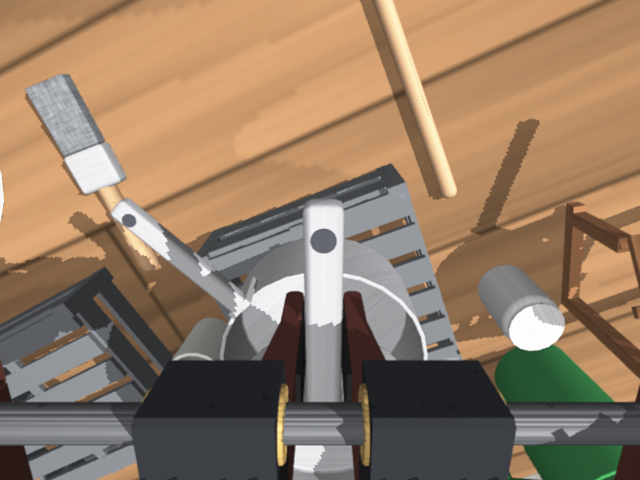

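Level and centred within 1–2 mm: in wrist_m2 the pot handle runs (128,215)–(245,300). I'll refine the pot handle angle, then lower the pan in.

```bash
cat >> h.py <<'E'
def barang(tag,c,zc,amin,amax,r0=.095,r1=.19):
    W=cloud(load(tag)); X,Y,Q=np.moveaxis(W,-1,0); rr=np.hypot(X-c[0],Y-c[1]); a=np.degrees(np.arctan2(Y-c[1],X-c[0]))%360
    m=(abs(Q-zc)<.004)&(rr>r0)&(rr<r1)&(a>amin)&(a<amax)
    if m.sum()<20: print(tag,'none'); return
    k,l,s,cc=cv2.connectedComponentsWithStats(m.astype(np.uint8),connectivity=8); p=W[l==1+np.argmax(s[1:,4])]
    v=cv2.fitLine(p[:,:2].astype(np.float32),cv2.DIST_HUBER,0,.01,.01).ravel(); d=v[2:]-c
    print(tag,len(p),'line',(np.degrees(np.arctan2(v[1],v[0]))%180+180*(amin>135)).round(2),'cent',(np.degrees(np.arctan2(d[1],d[0]))%360).round(2))
E
python3 - <<'E'
from h import *
for t in ['side_m2','wrist_m2','side_m1']: barang(t,POT,.169,185,220)
E
```

```text
side_m2 198 line 201.36 cent 202.49
wrist_m2 2877 line 201.27 cent 200.5
side_m1 102 line 201.0 cent 202.43
```

```bash
cat >> h.py <<'E'
def lower(center,ztop,zseat,phi,D,fmin=2.5):
    p,q=framest(center,zseat+.004,phi,D); move_l(p,.07,q); hold(.15)
    f0=np.array(state()['ft_force'])
    for k in range(12):
        p=p-.001*Z; move_l(p,.02); s=state(); df=s['ft_force']-f0
        print(k,s['time'],(s['ee_pos'][2]),df.round(2))
        if np.linalg.norm(df)>fmin: break
    return p,q
E
python3 - <<'E'
from h import *
p,q=lower(POT,.28,.167,PHI-45,4.7)
hold(.2); s=state(); print(s['ft_force'],s['ee_pos']-p)
for n in ['side','scene']: snap(n,n+'_m3')
for t in ['side_m3','scene_m3']: pancheck(t,PHI-45,POT,.159,.062,0)
E
```

```text
0 13.4833 0.1589397410485801 [-0.67 -1.3  -0.27]
1 13.7333 0.15789416614300678 [-0.38 -1.11 -0.82]
2 13.9833 0.15695351860851986 [-0.97 -1.07 -0.19]
3 14.2333 0.15618594819212595 [-1.23 -1.76  0.12]
4 14.4833 0.15599330169097445 [-3.51  0.45  7.  ]
[-2.56223842 -0.02799068  5.04584146] [6.63213170e-05 6.12664458e-05 9.17514724e-04]
side_m3 20 tilt along handle deg -0.17 across 0.04 rim z 0.1614 centre [ 0.5472 -0.0148  0.0603] 0.0018 110
scene_m3 21 tilt along handle deg -0.01 across -0.02 rim z 0.1603 centre [ 0.5481 -0.0108  0.0603] 0.0016 144
```

The pan touched down at the expected height, and it's level. Releasing.

```bash
python3 - <<'E'
from h import *
gripper_open(); s=state(); p=s['ee_pos']; print(s['time'],s['ft_force'],s['finger_gap'])
n=R.from_quat(s['ee_rot'][[1,2,3,0]]).as_matrix()[:,2]
move_l(p-.05*n,.12); s=state(); print(s['time'],s['ft_force'])
# go to small pregrasp
move_l(s['ee_pos']+.10*Z,.25)
q=tool(su,sn); move_to(SG+.06*sn,q); s=state(); print(s['time'],s['ee_pos'])
for n in ['side','scene','wrist']: snap(n,n+'_s1')
for t in ['side_s1','scene_s1']:
    pancheck(t,PHI-45,POT,.159,.062,0); barang(t,POT,.173,140,180,.08,.17); barang(t,POT,.169,185,220)
E
```

```text
15.9917 [0.41977292 1.13272955 0.20608897] 0.08756678794503664
16.5583 [ 0.68059683 -0.28873688  0.33592076]
18.3583 [0.48170544 0.33824057 0.18729555]
side_s1 20 tilt along handle deg 0.01 across -0.16 rim z 0.161 centre [ 0.5473 -0.0148  0.0601] 0.0015 115
side_s1 158 line 334.33 cent 158.06
side_s1 197 line 201.42 cent 202.43
scene_s1 21 tilt along handle deg -0.23 across 0.1 rim z 0.1604 centre [ 0.5485 -0.0107  0.0603] 0.0017 127
scene_s1 166 line 336.28 cent 155.21
scene_s1 145 line 201.07 cent 200.77
```

View pics/scene_s1.png

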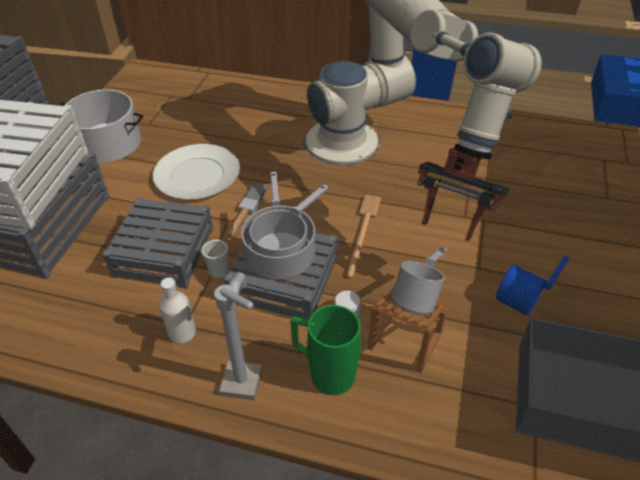

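View pics/wrist_s1.png

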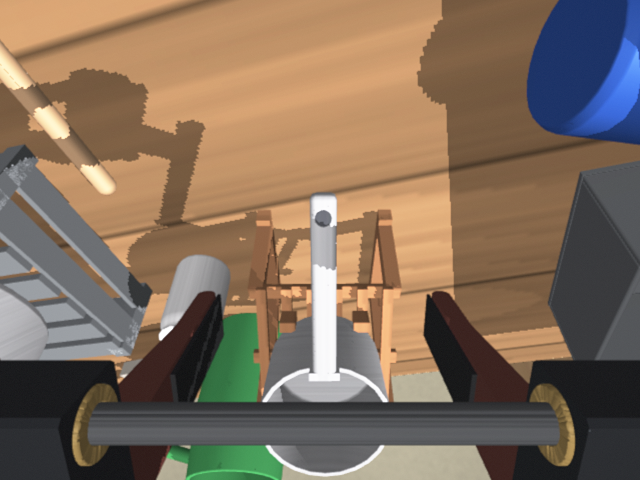

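The middle pan is nested and level, with its handle at about 156° against the pot's 201°. In wrist_s1 the small pan's bar at x≈323 is centred between the fingers (215/430). Grasping the small pan.

```bash
python3 - <<'E'
from h import *
p=SG-.011*sn
move_l(p,.10); s=state(); print(s['time'],s['ee_pos']-p,s['ft_force'])
close(); s=state(); print(s['time'],s['finger_gap'],s['ft_force'])
move_l(p+.05*sn,.08)
p2=np.array([.50,.32,.289]); 
move_l(p2,.12,tool(up(SAZ),Z)); hold(.2)
s=state(); print(s['time'],s['ee_pos']-p2,s['finger_gap'],s['ft_force'],s['moment'])
for n in ['side','scene','wrist']: snap(n,n+'_s2')
c=p2[:2]-.112*up(SAZ)[:2]
for t in ['side_s2','scene_s2']: pancheck(t,SAZ,c,.28,.044,0)
E
```

```text
19.3667 [0.00018158 0.00021466 0.00073275] [-0.68270272 -0.36455798 -0.27470103]
20.4917 0.013871431775115297 [-0.64733947 -0.60467778  0.24811439]
22.625 [-0.00058306  0.0002447  -0.00039728] 0.013579491348446306 [-0.13067508 -0.12583653 -1.01536067] [0.14037434 0.16111356 0.01803861]
side_s2 19 tilt along handle deg 0.24 across 0.19 rim z 0.2917 centre [0.6059 0.2907 0.0428] 0.002 75
scene_s2 20 tilt along handle deg 0.85 across 0.39 rim z 0.2916 centre [0.6075 0.2938 0.0424] 0.0014 165
```

View pics/side_s2.png

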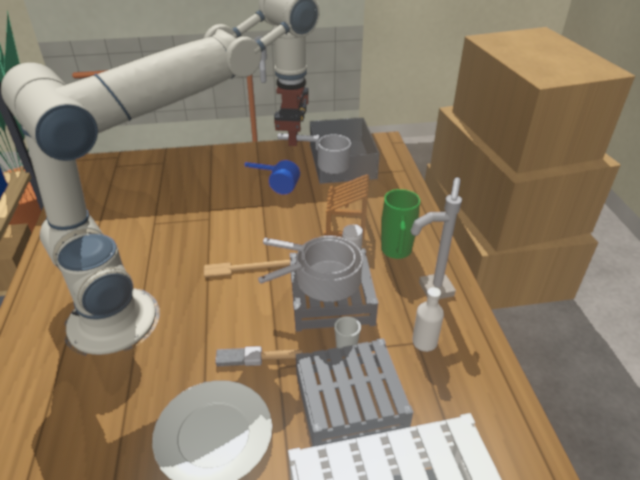

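View pics/scene_s2.png

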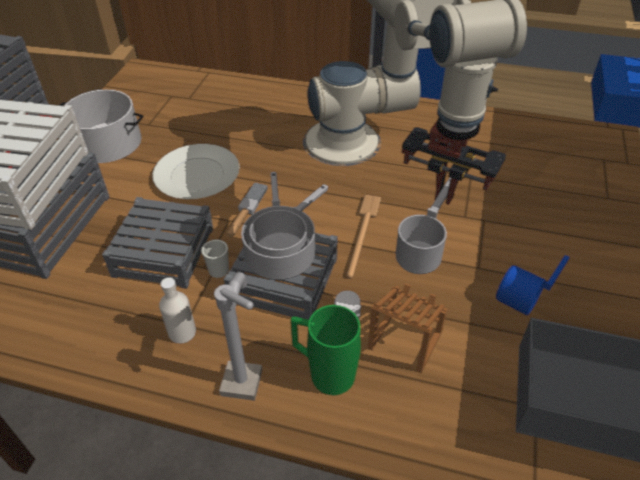

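The small pan is off the rack and level to within about 0.5°, with its rim at the expected height. Carrying it over and lowering it.

```bash
python3 - <<'E'
from h import *
D=.5; phi=PHI-90
p,q=framest(POT,.300,phi,D); print(inverse_kinematics(p,q)); move_l(p,.15,q); hold(.3)
s=state(); print(s['time'],s['ee_pos']-p)
for n in ['side','scene']: snap(n,n+'_s3')
for t in ['side_s3','scene_s3']: pancheck(t,phi,POT,.292,.044,0)
E
```

```text
[ 0.11810611 -0.11658155  1.33275584 -0.0090006   1.92321534 -0.25676507]
24.75 [-6.56799854e-06  2.89150842e-04 -6.50873414e-05]
side_s3 19 tilt along handle deg 0.23 across 0.37 rim z 0.2934 centre [ 0.5473 -0.0137  0.0425] 0.0019 112
scene_s3 20 tilt along handle deg 0.17 across -0.17 rim z 0.2923 centre [ 0.5482 -0.0105  0.0424] 0.0016 140
```

View pics/side_s3.png

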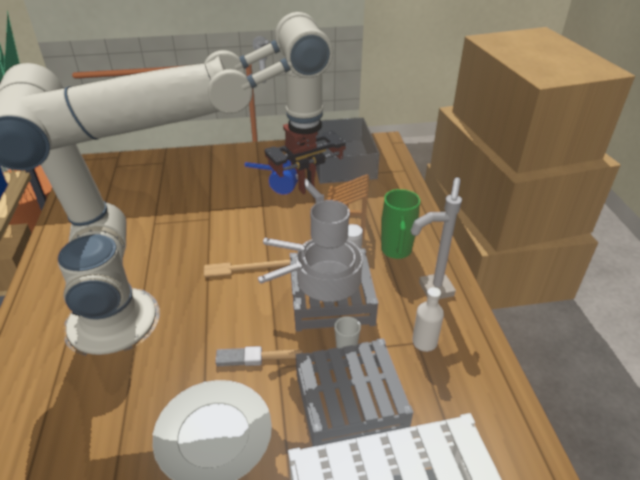

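The pan is centred and level above the middle pan (side_s3, (330,225)). Lowering.

```bash
python3 - <<'E'
from h import *
phi=PHI-90
p,q=lower(POT,.3,.171,phi,.5)
hold(.2); s=state(); print(s['time'],s['ft_force'],s['ee_pos']-p)
for n in ['side','scene']: snap(n,n+'_s4')
for t in ['side_s4','scene_s4']: pancheck(t,phi,POT,.163,.044,0)
E
```

```text
0 27.1833 0.16290169127087253 [ 1.12 -0.43  0.  ]
1 27.4333 0.16187950828046632 [-0.47  0.74  0.34]
2 27.6833 0.1608572945952503 [0.37 0.87 0.38]
3 27.9333 0.1600812162015247 [0.59 0.92 1.06]
4 28.1833 0.1596583419070137 [0.18 2.04 3.08]
28.3833 [-0.75935625  1.74215308  2.56134884] [0.00011842 0.00024039 0.00052809]
side_s4 19 tilt along handle deg -1.1 across -0.06 rim z 0.165 centre [ 0.5473 -0.0139  0.0428] 0.0016 88
scene_s4 20 tilt along handle deg -0.31 across -0.25 rim z 0.164 centre [ 0.5482 -0.0103  0.0423] 0.0016 108
```

View pics/scene_s4.png

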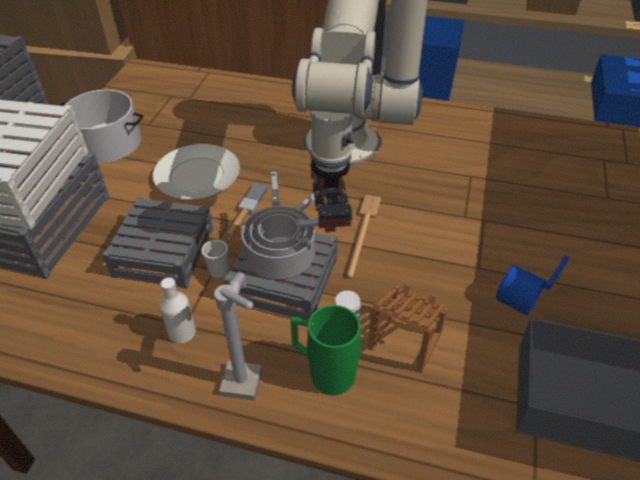

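```bash
python3 - <<'E'
from h import *
gripper_open(); s=state(); p=s['ee_pos']; print(s['time'],s['ft_force'],s['finger_gap'])
n=R.from_quat(s['ee_rot'][[1,2,3,0]]).as_matrix()[:,2]
move_l(p-.05*n,.1); s=state(); print(s['time'],s['ft_force'])
move_l(s['ee_pos']+.12*Z,.2)
move_l(np.array([.42,.30,.38]),.25); hold(.3)
print(state()['time'])
phi=PHI-90
for n in ['side','scene']: snap(n,n+'_f')
for t in ['side_f','scene_f']:
    pancheck(t,phi,POT,.163,.044,0); pancheck(t,PHI-45,POT,.159,.062,0); pancheck(t,PHI,POT,.155,.08,0)
    barang(t,POT,.177,95,130,.06,.155); barang(t,POT,.173,140,180,.085,.17); barang(t,POT,.169,185,220)
E
```

```text
29.6917 [ 0.12076375 -0.49981508  0.27004594] 0.087605952563767
30.3417 [ 0.80695149 -0.76454115 -0.67951464]
32.4667
side_f 19 tilt along handle deg -0.47 across 0.33 rim z 0.1645 centre [ 0.5475 -0.014   0.0429] 0.002 90
side_f 19 tilt along handle deg 0.45 across 0.03 rim z 0.1611 centre [ 0.5473 -0.0145  0.0603] 0.0016 106
side_f 20 tilt along handle deg -0.01 across -0.31 rim z 0.1576 centre [ 0.5476 -0.015   0.0779] 0.0015 115
side_f 139 line 111.98 cent 112.35
side_f 152 line 334.61 cent 157.61
side_f 207 line 200.89 cent 202.72
scene_f 20 tilt along handle deg 0.34 across 0.16 rim z 0.1639 centre [ 0.5482 -0.0107  0.0421] 0.0016 101
scene_f 19 tilt along handle deg 0.72 across 0.17 rim z 0.1609 centre [ 0.5485 -0.0105  0.0604] 0.0019 120
scene_f 20 tilt along handle deg 0.44 across -0.5 rim z 0.1575 centre [ 0.5487 -0.0107  0.0786] 0.0016 113
scene_f 217 line 110.92 cent 110.5
scene_f 155 line 336.24 cent 155.18
scene_f 141 line 201.75 cent 200.73
```

View pics/scene_f.png

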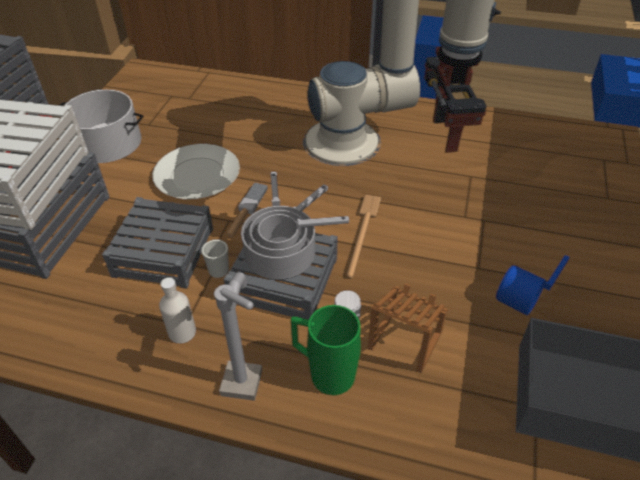

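View pics/side_f.png

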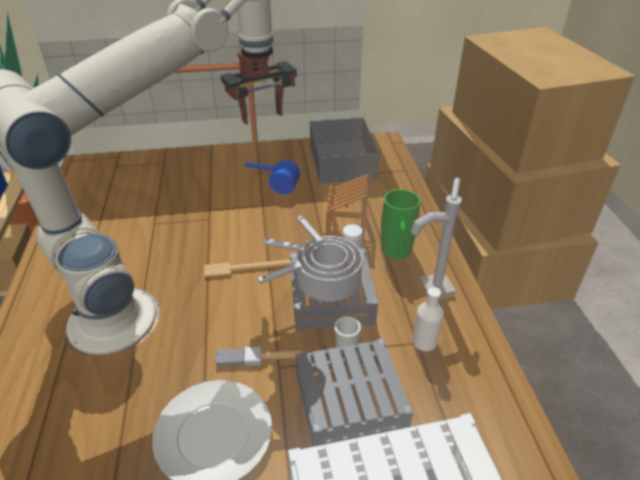

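The pans nest level in both views (rims around (279,238) in scene_f and (330,265) in side_f). The handles are fanned, the pot hasn't moved, and the bystanders are in place.

```bash
python3 -c "
from h import *
job_done(); print(state()['time'])"
```

```text
the job is handed in; nothing more can be done
the job is handed in; nothing more can be done
```

I nested the middle pan in the big pot, then the small pan in the middle pan, and handed the job in at about 33 s of the 64 s allowed. I set each pan down in 1 mm steps until it touched, and the wrist force changed by no more than about 8 N during those steps. The middle pan drooped about 4.7° in the jaws after the lift; I levelled it by tilting the tool before lowering it.

Last checks, with the gripper open and clear:
- **Handles:** the pot's is at about 201.3°, the middle pan's at about 156° and the small pan's at about 111.5°. Each step is about 45°, turned the same way. The two cameras disagree by up to about 2.5°.
- **Level and seated:** all rims are level within 0.7°. Their heights step up 3.0 to 3.5 mm where 4 mm is nominal, which I put down to depth noise, because both pans touched down at the expected height.
- **Pot and bystanders:** the pot's centre is within about 1 mm of where it started. The other things look undisturbed in the final pictures, though I didn't measure their positions.

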